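Wind up the router lift

TASK

Raise the router cutter in the bench plate: take hold of the upright grip of the longer crank and wind it three full turns clockwise, seen from above. Keep the crank seated on its square shaft all the way, then let go and leave it on the shaft. Leave the shorter locking crank as it is.

Things in the scene. Friction and masses are not known exactly. Their poses are not given: they have to be found in the camera images.
- crank_grip (a point): Centre of the upright black grip of the longer crank: sleeve 27 mm thick, 60 mm high, spinning freely on its pin (the hand need not turn with the crank), 60 mm out from the shaft's axis on a steel arm whose top is 32 mm below this point. The loose 0.4 kg crank sits by its weight on the shaft (socket 28 mm deep, about 4 degrees of play) and may point any way. x: outwards along the arm, z: up.
- lift_axis (a point): Fixed point on the upright axis of the lift shaft, at the top of its 20 mm square end (inside the longer crank's hub), 60 mm above the bench. The seated crank's grip centre is 42 mm higher and circles it at 60 mm radius. The shaft takes some 2 N at the grip, stays where left, has no stop in the turns needed. It is at the left or right end of the 240 x 380 x 10 mm bench plate.
- cutter_top (a point): Centre of the top face of the steel router cutter, 19 mm in diameter, in the middle of the plate, 110 mm from either crank's axis. At the start it is 12 mm above the bench (2 mm above the plate). A full clockwise turn of the longer crank raises it 8 mm; anticlockwise lowers it.
- lock_grip (a point): Centre of the grip of the shorter crank, at the other end of the plate, which locks the lift: leave it alone. Grip 18 mm thick, 28 mm high, 34 mm from its axis; this point is 62 mm above the bench.
Things that resemble listed ones, but are neither listed nor needed, are in the scene too. What is shaped like the part that bears crank_grip but orange or yellow is not meant.

How it is judged:
At the end, for the whole second after the job is handed in: The cutter has been raised by three turns of the crank, 24 mm, give or take 3 mm (three eighths of a turn), so that its top is 33 to 39 mm above the bench; the longer crank still sits on its square shaft (its grip within 10 mm sideways and 12 mm in height of the seated place) (height (world z) of cutter_top between 0.033 and 0.039 m and z of crank_grip in the frame of lift_axis between 0.03 and 0.054 m and horizontal distance between crank_grip and lift_axis between 0.05 and 0.07 m); the robot touches nothing.
It fails at once if the longer crank slips or is lifted off its shaft (its grip more than 16 mm above its seated height, or more than 16 mm off its circle) (z of crank_grip in the frame of lift_axis above 0.058 m or horizontal distance between crank_grip and lift_axis above 0.076 m or horizontal distance between crank_grip and lift_axis below 0.044 m).
It fails at once if the shorter locking crank is turned or knocked (its grip moves more than 10 mm) (distance of lock_grip from where it was at the start of the episode above 0.01 m).
It also fails if it takes over 64 s, if anything falls off the work surface, if the arm or the gripper's body presses on something with over 40 N, if the wrist force passes 120 N, or if a joint passes its speed limit or range.

ROBOT

A 7-joint arm with a two-finger parallel gripper is mounted at the origin on the work surface. World frame = base frame: x ahead of the robot, y to its left, z up, the work surface at z = 0. Lengths are in m, angles in rad, forces in N, time in s.
With the tool pointing down it reaches from about 0.425 to 0.925 m from the base axis. Payload 6.8 kg.
Tool frame: the origin (TCP) lies on the mounting face of the last link; the fingertips stand 173 mm ahead of it and the grasp point (between the pads) lies 155 mm ahead of it; z points along the fingers, y is the line along which they close (so a half turn about z gives the same grasp; the last joint's range is limited). The gripper opens to 85 mm and grips with 20 to 120 N. Pads are 22 mm wide; open, the fingers measure 114 mm over their backs; the gripper's body (76 mm by 85 mm) begins 54 mm behind the grasp point. The pads swing forward as they close: fully open they stand 13 mm farther back than shut.
Start: joints at [1.119, 0.477, 0.022, 1.555, -0.011, 1.109, -0.083], TCP at [0.228, -0.636, 0.405] pointing down, gripper open.
Joint ranges: [-2.96, 2.96], [-0.34, 2.1], [-1.41, 1.46], [0.24, 2.44], [-1.37, 4.51], [0.17, 1.92], [-2.96, 2.96]. Speed limits (rad/s): [2.39, 2.39, 3.14, 3.14, 3.14, 3.14, 3.14].

INTERFACE

Orientations are given as a rotation vector (axis times angle).
In Python, from bench import r gives the robot as it stands.
- The arm moves only by the tool arm_command, never from a script. Its argument "plan" is a list of rows, each an object of numbers: "claw": the closure, from 0 (fully open) to 1 (shut); "tx", "ty", "tz": the shift along the tool's x, y, z in m; "ax", "ay", "az": the turn, a rotation vector about the tool's x, y, z in degrees. A call has exactly 10 rows; each row shifts and turns the commanded pose from where the row before left it, along the tool's axes as they then stand; what a row does not reach is not made up. A row lasts 1/12 s, in which the tool goes at most 41.7 mm and 7.16 degrees, less where a joint would pass 70% of its speed; a pose out of reach is approached as far as the arm can. A call is refused whole if a number of a shift passes 0.0417 or a number of a turn 7.16, either way. A call with a gripper value outside its range is refused whole. The fingers move at their own pace and stop on an object; "squeeze" is the grip in N (left out, the last holds). Time passes only in rows, so rows that do not move let the fingers close, or fill a call up. It gives the time, the measured TCP pose, the force, the opening and the grip force at its end, in the units of the state.
- r.get_obs(): the state, without advancing time (a new reading comes with each control period).
- r.grab_frame(name): name is "side" or "top"; returns the picture (420x560x3 uint8, red, green, blue); there is no depth.
- r.camera_model(name): a dict with "fx", "fy", "cx", "cy" (pixels), "k1" (the pictures are not rectified: a ray, as slopes to the right and down, at radius r is drawn at 1 + k1 r^2 times it, then the intrinsics apply), "position" and "orientation" of the camera in the world. Camera axes: x right, y up, looking along -z (the intrinsics and any distortion apply to the point x, -y, -z); pixel columns grow to the right and rows downward; lengths in m; the calibration is good to about 2 mm. A picture is of the moment at which its call begins. camera_model takes no time and is no camera call.
- r.hand_in(): hands the job in; it is judged then, once.
Trained networks look in the newest picture that a camera, given by its name, has taken for a name from the list of things; names that differ only in an ending like _2 or _b are one class to them, and where a whole thing is asked for, a point or a joint stands for the part that bears it (a point fixed in the world has none). Each returns a list of dicts, best first, with "confidence" (0 to 1); they miss things now and then, are a little off and sometimes report something else, mostly with a low value. They report only what shows in the picture. A call takes as long as a camera call. They do not tell look-alikes from the thing itself.
- r.boxes_of(target, camera): "location" ([x, y, z] in m, in the coordinates of the camera as it stood for that picture, good to about 4 mm: the middle of the surface that is visible of it).
- r.tip_of(target, camera): "location" ([x, y, z] in m, in the coordinates of the camera as it stood for that picture, good to about 4 mm: a listed point, or the origin of a listed thing).
The state is a dict: "clock": time; "joints": joint angles; "qvel": joint speeds; "tau": joint torques, N m; "tcp_pos": TCP position; "orientation": TCP orientation; "contact_force": force on the tool from outside, world axes, zero at the start; "moment": the same for the moment, N m; "grip_width": finger opening in m; "gripper_force": force on a finger pad.
Only numpy, scipy, OpenCV 4.12 (cv2) and the standard library are available. Lean on these libraries where they do the work, as an engineer would, in place of code of your own. Each camera call takes 0.05 s, during which the arm holds its last target. There are 200 camera calls.

## Working session

There is one attempt and no reset: what is moved stays moved. The work goes in short steps, Python scripts to look and compute and a tool call to move; the robot and the scene stay as the last step left them, time stands still between calls to the robot, and variables do not carry over. Pictures are saved under pics/ and viewed, at most 10 in all, crops included, and the job is handed in when it is done.

Besides the shell and the picture viewer there is one more tool, called after "Emit:" by a JSON object that holds its "api" and its "payload", one argument or row to a line. arm_command: Moves the arm, as the interface text tells. Its arguments: {"type":"object","properties":{"plan":{"type":"array","items":{"type":"object","properties":{"claw":{"type":"number"},"tx":{"type":"number"},"ty":{"type":"number"},"tz":{"type":"number"},"ax":{"type":"number"},"ay":{"type":"number"},"az":{"type":"number"}}}},"squeeze":{"type":"number"}},"required":["plan"]}

```bash
ls; mkdir -p pics; cat > h.py <<'E'
import numpy as np, cv2
from bench import r
from scipy.spatial.transform import Rotation as R
def cam(n):
    m=r.camera_model(n); o=np.array(m["orientation"],float)
    M=R.from_rotvec(o).as_matrix() if o.shape==(3,) else (o if o.shape==(3,3) else R.from_quat(o).as_matrix())
    return m,M,np.array(m["position"])
def world(n,p):
    m,M,t=cam(n); return M@np.array(p)+t
def pix(n,P):
    m,M,t=cam(n); c=M.T@(np.array(P)-t); a,b=c[0]/-c[2],-c[1]/-c[2]; s=1+m["k1"]*(a*a+b*b)
    return np.array([m["fx"]*a*s+m["cx"],m["fy"]*b*s+m["cy"]])
def onz(n,uv,z):
    m,M,t=cam(n); d=np.array([(uv[0]-m["cx"])/m["fx"],(uv[1]-m["cy"])/m["fy"]]); a=d.copy()
    for _ in range(20): a=d/(1+m["k1"]*(a@a))
    v=M@np.array([a[0],-a[1],-1]); return t+v*(z-t[2])/v[2]
def save(n,f,crop=None,k=1):
    im=r.grab_frame(n)[:,:,::-1]
    if crop: x0,y0,x1,y1=crop; im=im[y0:y1,x0:x1]
    cv2.imwrite("pics/"+f,cv2.resize(im,None,fx=k,fy=k,interpolation=cv2.INTER_CUBIC))
E
python3 - <<'E'
from h import *
np.set_printoptions(precision=4,suppress=True)
o=r.get_obs();print(o)
print(r.camera_model("top"))
ims=[]
for n in("top","side"):
    save(n,n+"0.png",k=1.4)
    for t in("crank_grip","lift_axis","cutter_top","lock_grip"):
        for d in r.tip_of(t,n)[:4]:
            w=world(n,d["location"]);print(n,t,round(d["confidence"],2),w,pix(n,w))
E
```

```text
pics
{'clock': 0.0, 'joints': array([ 1.1189,  0.4778,  0.0224,  1.5565, -0.0114,  1.1093, -0.0831]), 'qvel': array([ 0.0008, -0.0004, -0.0003, -0.0001,  0.001 ,  0.0012, -0.0009]), 'tau': array([ -0.0005, -59.6451,   1.6078, -28.1206,   0.0124,   0.0092,
        -0.    ]), 'tcp_pos': array([ 0.2274, -0.6352,  0.4037]), 'orientation': array([-3.0935, -0.5371,  0.0008]), 'contact_force': array([ 0.3275,  0.3685, -0.5394]), 'moment': array([ 0.0123, -0.0169, -0.0268]), 'gripper_force': 0.0, 'grip_width': 0.08554484994124707}
{'fx': 480.87886497298047, 'fy': 480.87886497298047, 'cx': 283.24591670721117, 'cy': 214.72992336658163, 'k1': 0.00431114099784085, 'position': array([0.3697, 0.0562, 0.8406]), 'orientation': array([ 0.1108, -0.1504, -1.5528])}
top crank_grip 0.97 [0.4795 0.3036 0.0649] [118.2893 224.823 ]
top crank_grip 0.71 [0.5929 0.0369 0.0994] [284.811  154.0056]
top crank_grip 0.66 [0.3128 0.0912 0.0716] [247.2888 332.4428]
top lift_axis 0.53 [0.5585 0.0872 0.0579] [253.6919 180.56  ]
top lock_grip 0.84 [ 0.5868 -0.1453  0.0619] [392.4169 166.064 ]
side crank_grip 0.84 [0.315  0.0946 0.0709] [392.727  291.4481]
side crank_grip 0.84 [0.474  0.304  0.0721] [212.5106 351.9424]
side crank_grip 0.73 [0.5984 0.0385 0.0982] [251.6526 191.3071]
side cutter_top 0.53 [ 0.5582 -0.0244  0.0121] [289.6848 216.2286]
side lock_grip 0.85 [ 0.5875 -0.1487  0.0619] [308.8065 159.4276]
```

View pics/top0.png

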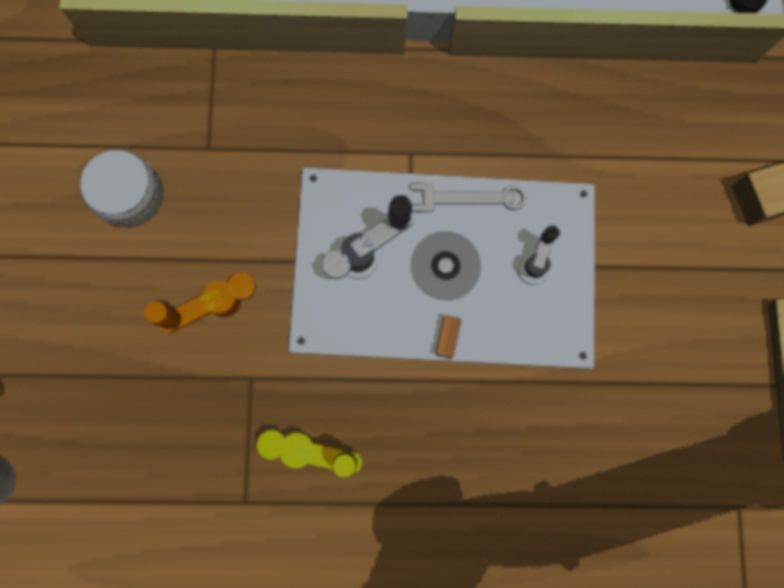

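View pics/side0.png

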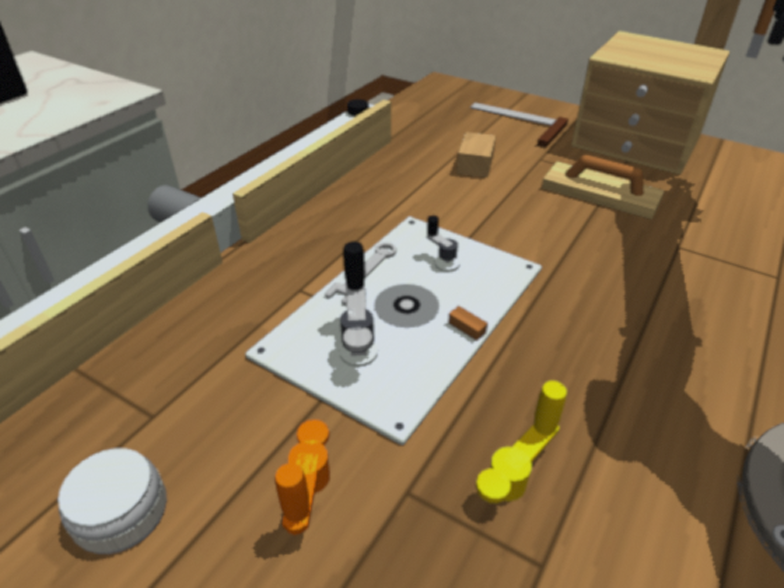

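The pictures show one black upright grip on a steel crank, at top (286,150), with hub and axis near (256,180). The crank is on the left end of the plate, and the locking crank is at the right end, near (392,168).

Things that could be taken for it:
- The orange crank at top (118,225), which is excluded by colour.
- The yellow crank at (247,332), excluded by colour.
- The lock's black grip at (392,166), which is shorter and has the 34 mm radius.

I choose the grip at (285,154). Next I'll refine its position and check it in a crop.

```bash
python3 - <<'E'
from h import *
np.set_printoptions(precision=4,suppress=True)
C=[onz("top",np.array(p)/1.4,.01) for p in((303,169),(595,184),(594,368),(290,352))]
print(np.array(C),"ctr",np.mean(C,0))
d=(C[1]+C[2]-C[0]-C[3])[:2];d/=np.linalg.norm(d);print("right dir",d)
print("cutter px",onz("top",np.array((446,265.5))/1.4,.012),onz("side",np.array((406.5,304))/1.4,.012))
for k in range(3):
  for n in("top","side"):
    r.grab_frame(n)
    for t,z in(("crank_grip",.102),("lift_axis",.06),("cutter_top",.012),("lock_grip",.062)):
        for e in r.tip_of(t,n)[:4]:
            w=world(n,e["location"])
            if abs(w[0]-.57)<.07 and abs(w[1])<.2: print(n,t,round(e["confidence"],2),w,"onz",onz(n,pix(n,w),z))
save("side","crop.png",(160,140,360,280),3.5)
E
```

```text
[[ 0.6796  0.1586  0.01  ]
 [ 0.6674 -0.22    0.01  ]
 [ 0.4289 -0.2098  0.01  ]
 [ 0.4434  0.1664  0.01  ]] ctr [ 0.5548 -0.0262  0.01  ]
right dir [-0.0354 -0.9994]
cutter px [ 0.5552 -0.0258  0.012 ] [ 0.5557 -0.0228  0.012 ]
top crank_grip 0.61 [0.5973 0.0363 0.0998] onz [0.5966 0.0364 0.102 ]
top lift_axis 0.48 [0.5576 0.0878 0.0568] onz [0.5568 0.0877 0.06  ]
top cutter_top 0.38 [ 0.5561 -0.0233  0.0115] onz [ 0.556  -0.0233  0.012 ]
top lock_grip 0.81 [ 0.5846 -0.1452  0.0595] onz [ 0.584  -0.1445  0.062 ]
side crank_grip 0.63 [0.5995 0.0423 0.0961] onz [0.595  0.0482 0.102 ]
side lock_grip 0.73 [ 0.5876 -0.1461  0.0616] onz [ 0.5874 -0.1456  0.062 ]
top crank_grip 0.9 [0.5932 0.0347 0.0985] onz [0.5922 0.0348 0.102 ]
top lift_axis 0.63 [0.5589 0.0888 0.0589] onz [0.5587 0.0888 0.06  ]
top cutter_top 0.58 [ 0.5557 -0.025   0.0091] onz [ 0.555  -0.0247  0.012 ]
top lock_grip 0.73 [ 0.5864 -0.1468  0.0618] onz [ 0.5863 -0.1467  0.062 ]
side crank_grip 0.62 [0.5994 0.0415 0.0996] onz [0.5975 0.044  0.102 ]
side lock_grip 0.55 [ 0.5864 -0.1457  0.0584] onz [ 0.5839 -0.141   0.062 ]
top crank_grip 0.77 [0.5948 0.035  0.0969] onz [0.5933 0.0352 0.102 ]
top lift_axis 0.45 [0.5612 0.086  0.0601] onz [0.5612 0.086  0.06  ]
top cutter_top 0.53 [ 0.5569 -0.0238  0.0064] onz [ 0.5556 -0.0233  0.012 ]
top lock_grip 0.83 [ 0.5875 -0.1453  0.0631] onz [ 0.5878 -0.1456  0.062 ]
side crank_grip 0.68 [0.5997 0.0403 0.0987] onz [0.5972 0.0437 0.102 ]
side cutter_top 0.64 [ 0.5568 -0.0224  0.0119] onz [ 0.5567 -0.0223  0.012 ]
side lock_grip 0.67 [ 0.5885 -0.1468  0.0632] onz [ 0.5894 -0.1484  0.062 ]
```

View pics/crop.png

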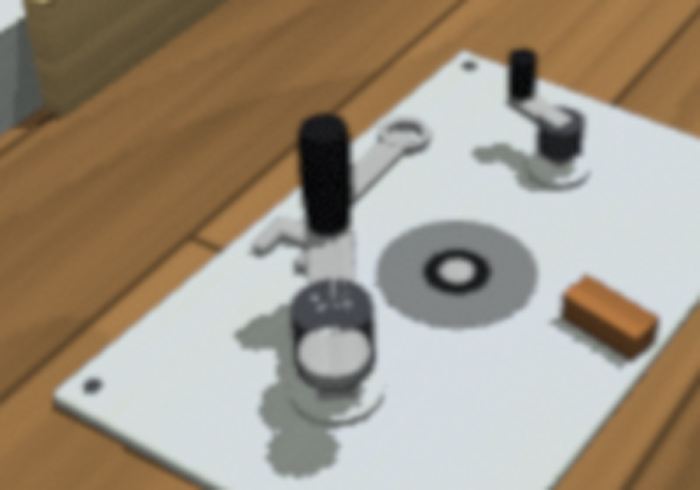

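The crop shows the black sleeve standing on the steel arm of the dark hub, at crop (325,175) or about side (253,190), so the choice holds. The axis is about (0.5595, 0.0865) and the grip about (0.596, 0.0385), which makes the radius 60.3 mm as it must be. I'm moving now.

Emit:
{"api": "arm_command", "payload": {
  "plan": [
    {"az":6.6,"claw":0},
    {"az":6.6,"claw":0},
    {"az":6.5,"claw":0},
    {"tx":0.018,"ty":-0.034,"claw":0},
    {"tx":0.018,"ty":-0.034,"claw":0},
    {"tx":0.018,"ty":-0.034,"claw":0},
    {"tx":0.018,"ty":-0.034,"claw":0},
    {"tx":0.018,"ty":-0.034,"claw":0},
    {"tx":0.018,"ty":-0.034,"claw":0},
    {"tx":0.018,"ty":-0.034,"claw":0}
  ],
  "squeeze": 40
}}

```text
invalid input at $.plan[0]: expected keys claw, tx, ty, tz, ax, ay, az
```

Emit:
{"api": "arm_command", "payload": {
  "plan": [
    {"tx":0.018,"ty":-0.034,"claw":0},
    {"tx":0.018,"ty":-0.034,"claw":0},
    {"tx":0.018,"ty":-0.034,"claw":0},
    {"tx":0.018,"ty":-0.034,"claw":0},
    {"tx":0.018,"ty":-0.034,"claw":0},
    {"tx":0.018,"ty":-0.034,"claw":0},
    {"tx":0.018,"ty":-0.034,"claw":0},
    {"tx":0.018,"ty":-0.034,"claw":0},
    {"tx":0.018,"ty":-0.034,"claw":0},
    {"claw":0}
  ]
}}

```text
invalid input at $.plan[0]: expected keys claw, tx, ty, tz, ax, ay, az
```

Emit:
{"api": "arm_command", "payload": {
  "plan": [
    {"tx":0,"ty":0,"tz":0,"ax":0,"ay":0,"az":6.6,"claw":0},
    {"tx":0,"ty":0,"tz":0,"ax":0,"ay":0,"az":6.6,"claw":0},
    {"tx":0,"ty":0,"tz":0,"ax":0,"ay":0,"az":6.5,"claw":0},
    {"tx":0.018,"ty":-0.034,"tz":0,"ax":0,"ay":0,"az":0,"claw":0},
    {"tx":0.018,"ty":-0.034,"tz":0,"ax":0,"ay":0,"az":0,"claw":0},
    {"tx":0.018,"ty":-0.034,"tz":0,"ax":0,"ay":0,"az":0,"claw":0},
    {"tx":0.018,"ty":-0.034,"tz":0,"ax":0,"ay":0,"az":0,"claw":0},
    {"tx":0.018,"ty":-0.034,"tz":0,"ax":0,"ay":0,"az":0,"claw":0},
    {"tx":0.018,"ty":-0.034,"tz":0,"ax":0,"ay":0,"az":0,"claw":0},
    {"tx":0.018,"ty":-0.034,"tz":0,"ax":0,"ay":0,"az":0,"claw":0}
  ],
  "squeeze": 40
}}

```text
clock: 2.88
tcp_pos: [0.354, -0.3958, 0.405]
orientation: [3.141, -0.0, 0.001]
contact_force: [1.7, -0.4, 0.3]
grip_width: 0.0856
gripper_force: 0.0
```

Emit:
{"api": "arm_command", "payload": {
  "plan": [
    {"tx":0.018,"ty":-0.034,"tz":0,"ax":0,"ay":0,"az":0,"claw":0},
    {"tx":0.018,"ty":-0.034,"tz":0,"ax":0,"ay":0,"az":0,"claw":0},
    {"tx":0.018,"ty":-0.034,"tz":0,"ax":0,"ay":0,"az":0,"claw":0},
    {"tx":0.018,"ty":-0.034,"tz":0,"ax":0,"ay":0,"az":0,"claw":0},
    {"tx":0.018,"ty":-0.034,"tz":0,"ax":0,"ay":0,"az":0,"claw":0},
    {"tx":0.018,"ty":-0.034,"tz":0,"ax":0,"ay":0,"az":0,"claw":0},
    {"tx":0.018,"ty":-0.034,"tz":0,"ax":0,"ay":0,"az":0,"claw":0},
    {"tx":0.018,"ty":-0.034,"tz":0,"ax":0,"ay":0,"az":0,"claw":0},
    {"tx":0.018,"ty":-0.034,"tz":0,"ax":0,"ay":0,"az":0,"claw":0},
    {"tx":0,"ty":0,"tz":0,"ax":0,"ay":0,"az":0,"claw":0}
  ]
}}

```text
clock: 3.72
tcp_pos: [0.5184, -0.0834, 0.4053]
orientation: [-3.138, -0.017, -0.005]
contact_force: [-0.2, 0.7, 0.4]
grip_width: 0.0857
gripper_force: 0.0
```

Emit:
{"api": "arm_command", "payload": {
  "plan": [
    {"tx":0.0194,"ty":-0.0305,"tz":0,"ax":0,"ay":0,"az":0,"claw":0},
    {"tx":0.0194,"ty":-0.0305,"tz":0,"ax":0,"ay":0,"az":0,"claw":0},
    {"tx":0.0194,"ty":-0.0305,"tz":0,"ax":0,"ay":0,"az":0,"claw":0},
    {"tx":0.0194,"ty":-0.0305,"tz":0,"ax":0,"ay":0,"az":0,"claw":0},
    {"tx":0,"ty":0,"tz":0.028,"ax":0,"ay":0,"az":0,"claw":0},
    {"tx":0,"ty":0,"tz":0.028,"ax":0,"ay":0,"az":0,"claw":0},
    {"tx":0,"ty":0,"tz":0.028,"ax":0,"ay":0,"az":0,"claw":0},
    {"tx":0,"ty":0,"tz":0,"ax":0,"ay":0,"az":0,"claw":0},
    {"tx":0,"ty":0,"tz":0,"ax":0,"ay":0,"az":0,"claw":0},
    {"tx":0,"ty":0,"tz":0,"ax":0,"ay":0,"az":0,"claw":0}
  ]
}}

```text
clock: 4.55
tcp_pos: [0.5938, 0.0303, 0.3222]
orientation: [-3.141, 0.001, -0.003]
contact_force: [0.3, -0.5, 0.7]
grip_width: 0.0858
gripper_force: 0.0
```

```bash
python3 - <<'E'
from h import *
np.set_printoptions(precision=4,suppress=True)
o=r.get_obs();print(o["tcp_pos"],R.from_rotvec(o["orientation"]).as_matrix(),o["joints"])
save("side","pre.png",(160,80,360,280),3)
E
```

```text
[0.5938 0.0303 0.3222] [[ 1.     -0.0005  0.0019]
 [-0.0005 -1.      0.0002]
 [ 0.0019 -0.0002 -1.    ]] [ 0.0458  0.449  -0.2617  1.8167  0.1449  0.8925 -1.8533]
```

View pics/pre.png

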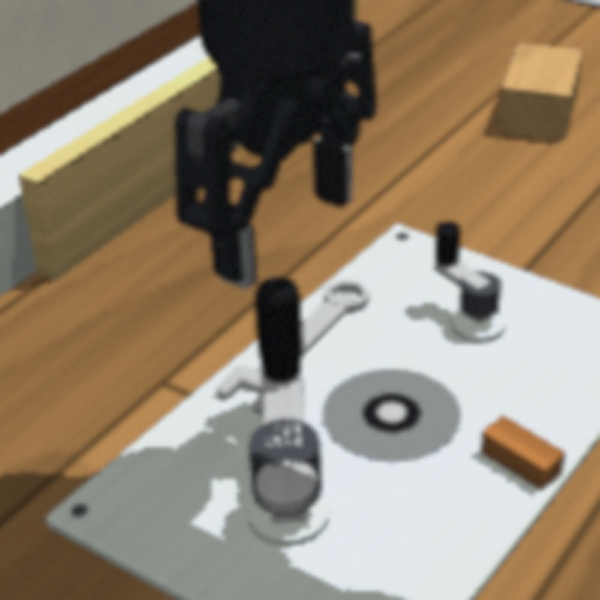

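The gripper is open above the grip, with the sleeve top at crop (278,285). It needs +2 mm in x and +8 mm in y, then the descent and close.

Emit:
{"api": "arm_command", "payload": {
  "plan": [
    {"tx":0.002,"ty":-0.008,"tz":0,"ax":0,"ay":0,"az":0,"claw":0},
    {"tx":0,"ty":0,"tz":0.0,"ax":0,"ay":0,"az":0,"claw":0},
    {"tx":0,"ty":0,"tz":0.02,"ax":0,"ay":0,"az":0,"claw":0},
    {"tx":0,"ty":0,"tz":0.02,"ax":0,"ay":0,"az":0,"claw":0},
    {"tx":0,"ty":0,"tz":0.02,"ax":0,"ay":0,"az":0,"claw":0},
    {"tx":0,"ty":0,"tz":0.002,"ax":0,"ay":0,"az":0,"claw":0},
    {"tx":0,"ty":0,"tz":0,"ax":0,"ay":0,"az":0,"claw":0},
    {"tx":0,"ty":0,"tz":0,"ax":0,"ay":0,"az":0,"claw":0.35},
    {"tx":0,"ty":0,"tz":0,"ax":0,"ay":0,"az":0,"claw":0.45},
    {"tx":0,"ty":0,"tz":0,"ax":0,"ay":0,"az":0,"claw":0.5}
  ],
  "squeeze": 25
}}

```text
clock: 5.43
tcp_pos: [0.5958, 0.0386, 0.2602]
orientation: [-3.141, 0.0, -0.004]
contact_force: [-1.1, -0.5, 0.2]
grip_width: 0.0519
gripper_force: 0.0
```

```bash
python3 - <<'E'
from h import *
np.set_printoptions(precision=4,suppress=True)
o=r.get_obs();print(o["tcp_pos"],o["contact_force"],o["grip_width"])
save("top","grip.png",(200,90,340,230),4)
E
```

```text
[0.5958 0.0386 0.2602] [-1.0557 -0.4625  0.2121] 0.051931017113451494
```

View pics/grip.png

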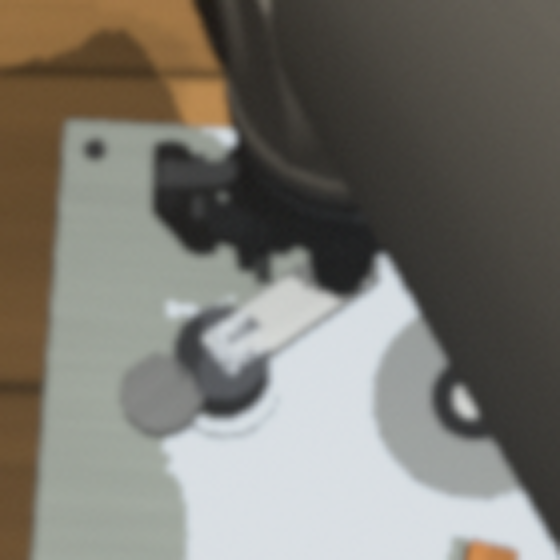

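The sleeve is between the fingers, near crop (340,262), with the arm and hub below and clear. Closing now.

Emit:
{"api": "arm_command", "payload": {
  "plan": [
    {"tx":0,"ty":0,"tz":0,"ax":0,"ay":0,"az":0,"claw":0.6},
    {"tx":0,"ty":0,"tz":0,"ax":0,"ay":0,"az":0,"claw":0.65},
    {"tx":0,"ty":0,"tz":0,"ax":0,"ay":0,"az":0,"claw":0.7},
    {"tx":0,"ty":0,"tz":0,"ax":0,"ay":0,"az":0,"claw":0.75},
    {"tx":0,"ty":0,"tz":0,"ax":0,"ay":0,"az":0,"claw":0.8},
    {"tx":0,"ty":0,"tz":0,"ax":0,"ay":0,"az":0,"claw":0.8},
    {"tx":0,"ty":0,"tz":0,"ax":0,"ay":0,"az":0,"claw":0.8},
    {"tx":0,"ty":0,"tz":0,"ax":0,"ay":0,"az":0,"claw":0.8},
    {"tx":0,"ty":0,"tz":0,"ax":0,"ay":0,"az":0,"claw":0.8},
    {"tx":0,"ty":0,"tz":0,"ax":0,"ay":0,"az":0,"claw":0.8}
  ],
  "squeeze": 25
}}

```text
clock: 6.32
tcp_pos: [0.5955, 0.0383, 0.259]
orientation: [3.141, -0.001, 0.001]
contact_force: [0.8, -2.2, 5.1]
grip_width: 0.0264
gripper_force: 24.7
```

```bash
cat > arc.py <<'E'
import sys
from h import *
# arc.py cx cy step_deg n : rows clockwise about (cx,cy) radius 60, starting from measured TCP
cx,cy,st,n=map(float,sys.argv[1:5]); o=r.get_obs(); p=o["tcp_pos"][:2]-[cx,cy]; a0=np.arctan2(p[1],p[0])
M=R.from_rotvec(o["orientation"]).as_matrix()
print("rad",np.hypot(*p).round(4),"ang",np.degrees(a0).round(1),"z",o["tcp_pos"][2].round(4),"F",o["contact_force"].round(1),"tilt",M[:,2].round(3),"xdir",M[:2,0].round(3),"j",o["joints"].round(2))
q=p
for i in range(1,int(n)+1):
    a=a0-np.radians(st)*i; t=.06*np.array([np.cos(a),np.sin(a)]); w=M.T@np.r_[t-q,0]; print("%.4f %.4f"%(w[0],w[1])); q=t
E
python3 arc.py .5595 .0865 7.2 9
```

```text
rad 0.0601 ang -53.3 z 0.259 F [ 0.8 -2.2  5.1] tilt [ 0.001 -0.    -1.   ] xdir [ 1. -0.] j [ 0.02  0.53 -0.25  1.85  0.18  0.78 -1.89]
-0.0064 0.0040
-0.0068 0.0033
-0.0071 0.0024
-0.0074 0.0015
-0.0075 0.0006
-0.0075 -0.0004
-0.0074 -0.0013
-0.0072 -0.0022
-0.0069 -0.0031
```

Emit:
{"api": "arm_command", "payload": {
  "plan": [
    {"tx":-0.0064,"ty":0.004,"tz":0,"ax":0,"ay":0,"az":0,"claw":0.8},
    {"tx":-0.0068,"ty":0.0033,"tz":0,"ax":0,"ay":0,"az":0,"claw":0.8},
    {"tx":-0.0071,"ty":0.0024,"tz":0,"ax":0,"ay":0,"az":0,"claw":0.8},
    {"tx":-0.0074,"ty":0.0015,"tz":0,"ax":0,"ay":0,"az":0,"claw":0.8},
    {"tx":-0.0075,"ty":0.0006,"tz":0,"ax":0,"ay":0,"az":0,"claw":0.8},
    {"tx":-0.0075,"ty":-0.0004,"tz":0,"ax":0,"ay":0,"az":0,"claw":0.8},
    {"tx":-0.0074,"ty":-0.0013,"tz":0,"ax":0,"ay":0,"az":0,"claw":0.8},
    {"tx":-0.0072,"ty":-0.0022,"tz":0,"ax":0,"ay":0,"az":0,"claw":0.8},
    {"tx":-0.0069,"ty":-0.0031,"tz":0,"ax":0,"ay":0,"az":0,"claw":0.8},
    {"tx":0,"ty":0,"tz":0,"ax":0,"ay":0,"az":0,"claw":0.8}
  ]
}}

```text
clock: 7.15
tcp_pos: [0.5294, 0.0329, 0.259]
orientation: [3.14, -0.001, -0.002]
contact_force: [-3.1, -4.1, 9.7]
grip_width: 0.0261
gripper_force: 25.2
```

```bash
python3 arc.py .5595 .0865 9 10
```

```text
rad 0.0614 ang -119.3 z 0.259 F [-3.1 -4.1  9.7] tilt [-0.001 -0.002 -1.   ] xdir [ 1. -0.] j [ 0.03  0.45 -0.26  2.01  0.17  0.71 -1.91]
-0.0071 -0.0065
-0.0069 -0.0064
-0.0058 -0.0074
-0.0046 -0.0082
-0.0033 -0.0088
-0.0018 -0.0092
-0.0004 -0.0094
0.0011 -0.0093
0.0026 -0.0091
0.0039 -0.0085
```

```bash
python3 arc.py .559 .085 9 10
```

```text
rad 0.0599 ang -119.6 z 0.259 F [-3.1 -4.1  9.7] tilt [-0.001 -0.002 -1.   ] xdir [ 1. -0.] j [ 0.03  0.45 -0.26  2.01  0.17  0.71 -1.91]
-0.0078 -0.0052
-0.0069 -0.0064
-0.0058 -0.0074
-0.0046 -0.0082
-0.0032 -0.0089
-0.0018 -0.0092
-0.0003 -0.0094
0.0012 -0.0093
0.0026 -0.0090
0.0040 -0.0085
```

Emit:
{"api": "arm_command", "payload": {
  "plan": [
    {"tx":-0.0078,"ty":-0.0052,"tz":0,"ax":0,"ay":0,"az":0,"claw":0.8},
    {"tx":-0.0069,"ty":-0.0064,"tz":0,"ax":0,"ay":0,"az":0,"claw":0.8},
    {"tx":-0.0058,"ty":-0.0074,"tz":0,"ax":0,"ay":0,"az":0,"claw":0.8},
    {"tx":-0.0046,"ty":-0.0082,"tz":0,"ax":0,"ay":0,"az":0,"claw":0.8},
    {"tx":-0.0032,"ty":-0.0089,"tz":0,"ax":0,"ay":0,"az":0,"claw":0.8},
    {"tx":-0.0018,"ty":-0.0092,"tz":0,"ax":0,"ay":0,"az":0,"claw":0.8},
    {"tx":-0.0003,"ty":-0.0094,"tz":0,"ax":0,"ay":0,"az":0,"claw":0.8},
    {"tx":0.0012,"ty":-0.0093,"tz":0,"ax":0,"ay":0,"az":0,"claw":0.8},
    {"tx":0.0026,"ty":-0.009,"tz":0,"ax":0,"ay":0,"az":0,"claw":0.8},
    {"tx":0,"ty":0,"tz":0,"ax":0,"ay":0,"az":0,"claw":0.8}
  ]
}}

```text
clock: 7.98
tcp_pos: [0.5033, 0.1089, 0.2591]
orientation: [-3.141, -0.005, 0.002]
contact_force: [-4.1, 2.2, 9.2]
grip_width: 0.0257
gripper_force: 25.0
```

```bash
python3 arc.py .559 .085 10 10
```

```text
rad 0.0606 ang 156.8 z 0.2591 F [-4.1  2.2  9.2] tilt [-0.001  0.001 -1.   ] xdir [1.    0.003] j [-0.11  0.43 -0.28  2.04  0.18  0.69 -2.07]
0.0055 -0.0090
0.0065 -0.0082
0.0078 -0.0069
0.0089 -0.0055
0.0097 -0.0039
0.0102 -0.0021
0.0105 -0.0003
0.0103 0.0015
0.0099 0.0033
0.0092 0.0050
```

Emit:
{"api": "arm_command", "payload": {
  "plan": [
    {"tx":0.0055,"ty":-0.009,"tz":0,"ax":0,"ay":0,"az":0,"claw":0.8},
    {"tx":0.0065,"ty":-0.0082,"tz":0,"ax":0,"ay":0,"az":0,"claw":0.8},
    {"tx":0.0078,"ty":-0.0069,"tz":0,"ax":0,"ay":0,"az":0,"claw":0.8},
    {"tx":0.0089,"ty":-0.0055,"tz":0,"ax":0,"ay":0,"az":0,"claw":0.8},
    {"tx":0.0097,"ty":-0.0039,"tz":0,"ax":0,"ay":0,"az":0,"claw":0.8},
    {"tx":0.0102,"ty":-0.0021,"tz":0,"ax":0,"ay":0,"az":0,"claw":0.8},
    {"tx":0.0105,"ty":-0.0003,"tz":0,"ax":0,"ay":0,"az":0,"claw":0.8},
    {"tx":0.0103,"ty":0.0015,"tz":0,"ax":0,"ay":0,"az":0,"claw":0.8},
    {"tx":0.0099,"ty":0.0033,"tz":0,"ax":0,"ay":0,"az":0,"claw":0.8},
    {"tx":0,"ty":0,"tz":0,"ax":0,"ay":0,"az":0,"claw":0.8}
  ]
}}

```text
clock: 8.82
tcp_pos: [0.5848, 0.1384, 0.2592]
orientation: [-3.14, -0.0, -0.003]
contact_force: [2.1, 2.4, 6.6]
grip_width: 0.0263
gripper_force: 24.9
```

```bash
cat >> h.py <<'E'
def fit(P):
    P=np.array(P);A=np.c_[2*P,np.ones(len(P))];s=np.linalg.lstsq(A,(P**2).sum(1),rcond=None)[0];return s[:2],np.sqrt(s[2]+s[:2]@s[:2])
E
python3 -c "
from h import *
print(fit([(.5955,.0383),(.5294,.0329),(.5033,.1089),r.get_obs()['tcp_pos'][:2]]))
n='side';r.grab_frame(n)
for t in('crank_grip','cutter_top','lock_grip'): print(t,[(round(e['confidence'],2),world(n,e['location']).round(4)) for e in r.tip_of(t,n)])
"
python3 arc.py .559 .085 10 10
```

```text
(array([0.55815971, 0.08504414]), np.float64(0.05970212383192574))
crank_grip [(0.96, array([0.5929, 0.1414, 0.0969])), (0.81, array([0.4743, 0.3026, 0.071 ])), (0.69, array([0.317 , 0.0937, 0.0713]))]
cutter_top [(0.66, array([ 0.5566, -0.0252,  0.016 ]))]
lock_grip [(0.55, array([ 0.5871, -0.1443,  0.0613]))]
rad 0.0592 ang 65.4 z 0.2592 F [2.5 1.9 5.1] tilt [ 0.001  0.002 -1.   ] xdir [1.    0.001] j [-0.14  0.54 -0.26  1.84  0.19  0.78 -2.07]
0.0094 0.0044
0.0081 0.0067
0.0068 0.0080
0.0053 0.0090
0.0036 0.0098
0.0019 0.0103
0.0001 0.0105
-0.0018 0.0103
-0.0035 0.0099
-0.0052 0.0091
```

```bash
python3 arc.py .5582 .085 12 9
```

```text
rad 0.0595 ang 64.7 z 0.2592 F [2.5 1.9 5.1] tilt [ 0.001  0.002 -1.   ] xdir [1.    0.001] j [-0.14  0.54 -0.26  1.84  0.19  0.78 -2.07]
0.0109 0.0061
0.0091 0.0086
0.0071 0.0103
0.0048 0.0116
0.0023 0.0123
-0.0003 0.0125
-0.0029 0.0122
-0.0054 0.0113
-0.0076 0.0100
```

Emit:
{"api": "arm_command", "payload": {
  "plan": [
    {"tx":0.0109,"ty":0.0061,"tz":0,"ax":0,"ay":0,"az":0,"claw":0.8},
    {"tx":0.0091,"ty":0.0086,"tz":0,"ax":0,"ay":0,"az":0,"claw":0.8},
    {"tx":0.0071,"ty":0.0103,"tz":0,"ax":0,"ay":0,"az":0,"claw":0.8},
    {"tx":0.0048,"ty":0.0116,"tz":0,"ax":0,"ay":0,"az":0,"claw":0.8},
    {"tx":0.0023,"ty":0.0123,"tz":0,"ax":0,"ay":0,"az":0,"claw":0.8},
    {"tx":-0.0003,"ty":0.0125,"tz":0,"ax":0,"ay":0,"az":0,"claw":0.8},
    {"tx":-0.0029,"ty":0.0122,"tz":0,"ax":0,"ay":0,"az":0,"claw":0.8},
    {"tx":-0.0054,"ty":0.0113,"tz":0,"ax":0,"ay":0,"az":0,"claw":0.8},
    {"tx":-0.0076,"ty":0.01,"tz":0,"ax":0,"ay":0,"az":0,"claw":0.8},
    {"tx":0,"ty":0,"tz":0,"ax":0,"ay":0,"az":0,"claw":0.8}
  ]
}}

```text
clock: 9.85
tcp_pos: [0.5997, 0.0405, 0.2585]
orientation: [3.141, -0.004, -0.004]
contact_force: [-1.4, 0.6, 5.7]
grip_width: 0.0266
gripper_force: 25.3
```

```bash
python3 arc.py .5582 .085 12 9
```

```text
rad 0.0608 ang -46.9 z 0.2585 F [-1.4  0.6  5.7] tilt [-0.003 -0.001 -1.   ] xdir [ 1.    -0.003] j [ 0.02  0.54 -0.25  1.84  0.18  0.79 -1.9 ]
-0.0106 0.0070
-0.0113 0.0053
-0.0122 0.0029
-0.0125 0.0003
-0.0123 -0.0024
-0.0116 -0.0049
-0.0103 -0.0072
-0.0086 -0.0091
-0.0065 -0.0107
```

Emit:
{"api": "arm_command", "payload": {
  "plan": [
    {"tx":-0.0106,"ty":0.007,"tz":0,"ax":0,"ay":0,"az":0,"claw":0.8},
    {"tx":-0.0113,"ty":0.0053,"tz":0,"ax":0,"ay":0,"az":0,"claw":0.8},
    {"tx":-0.0122,"ty":0.0029,"tz":0,"ax":0,"ay":0,"az":0,"claw":0.8},
    {"tx":-0.0125,"ty":0.0003,"tz":0,"ax":0,"ay":0,"az":0,"claw":0.8},
    {"tx":-0.0123,"ty":-0.0024,"tz":0,"ax":0,"ay":0,"az":0,"claw":0.8},
    {"tx":-0.0116,"ty":-0.0049,"tz":0,"ax":0,"ay":0,"az":0,"claw":0.8},
    {"tx":-0.0103,"ty":-0.0072,"tz":0,"ax":0,"ay":0,"az":0,"claw":0.8},
    {"tx":-0.0086,"ty":-0.0091,"tz":0,"ax":0,"ay":0,"az":0,"claw":0.8},
    {"tx":-0.0065,"ty":-0.0107,"tz":0,"ax":0,"ay":0,"az":0,"claw":0.8},
    {"tx":0,"ty":0,"tz":0,"ax":0,"ay":0,"az":0,"claw":0.8}
  ]
}}

```text
clock: 10.68
tcp_pos: [0.5031, 0.0617, 0.2588]
orientation: [3.14, 0.001, -0.006]
contact_force: [-5.6, -2.8, 12.0]
grip_width: 0.0264
gripper_force: 25.5
```

```bash
python3 arc.py .5582 .085 12 9
```

```text
rad 0.0598 ang -157.0 z 0.2588 F [-5.6 -2.8 12. ] tilt [-0.004 -0.002 -1.   ] xdir [1.    0.001] j [-0.02  0.42 -0.28  2.06  0.18  0.69 -1.98]
-0.0038 -0.0119
-0.0011 -0.0125
0.0015 -0.0124
0.0041 -0.0119
0.0065 -0.0107
0.0086 -0.0092
0.0103 -0.0072
0.0116 -0.0049
0.0123 -0.0024
```

Emit:
{"api": "arm_command", "payload": {
  "plan": [
    {"tx":-0.0038,"ty":-0.0119,"tz":-0.0005,"ax":0,"ay":0,"az":0,"claw":0.8},
    {"tx":-0.0011,"ty":-0.0125,"tz":0,"ax":0,"ay":0,"az":0,"claw":0.8},
    {"tx":0.0015,"ty":-0.0124,"tz":0,"ax":0,"ay":0,"az":0,"claw":0.8},
    {"tx":0.0041,"ty":-0.0119,"tz":0,"ax":0,"ay":0,"az":0,"claw":0.8},
    {"tx":0.0065,"ty":-0.0107,"tz":0,"ax":0,"ay":0,"az":0,"claw":0.8},
    {"tx":0.0086,"ty":-0.0092,"tz":0,"ax":0,"ay":0,"az":0,"claw":0.8},
    {"tx":0.0103,"ty":-0.0072,"tz":0,"ax":0,"ay":0,"az":0,"claw":0.8},
    {"tx":0.0116,"ty":-0.0049,"tz":0,"ax":0,"ay":0,"az":0,"claw":0.8},
    {"tx":0.0123,"ty":-0.0024,"tz":0,"ax":0,"ay":0,"az":0,"claw":0.8},
    {"tx":0,"ty":0,"tz":0,"ax":0,"ay":0,"az":0,"claw":0.8}
  ]
}}

```text
clock: 11.52
tcp_pos: [0.5566, 0.145, 0.2592]
orientation: [-3.141, -0.0, -0.001]
contact_force: [0.9, 3.2, 4.7]
grip_width: 0.0262
gripper_force: 24.9
```

```bash
python3 arc.py .5582 .085 12 9
```

```text
rad 0.06 ang 91.5 z 0.2592 F [0.9 3.2 4.7] tilt [ 0.     0.001 -1.   ] xdir [1. 0.] j [-0.15  0.51 -0.28  1.9   0.19  0.76 -2.1 ]
0.0125 0.0010
0.0120 0.0036
0.0110 0.0060
0.0095 0.0081
0.0076 0.0100
0.0054 0.0113
0.0029 0.0122
0.0003 0.0125
-0.0023 0.0123
```

Emit:
{"api": "arm_command", "payload": {
  "plan": [
    {"tx":0.0125,"ty":0.001,"tz":0,"ax":0,"ay":0,"az":0,"claw":0.8},
    {"tx":0.012,"ty":0.0036,"tz":0,"ax":0,"ay":0,"az":0,"claw":0.8},
    {"tx":0.011,"ty":0.006,"tz":0,"ax":0,"ay":0,"az":0,"claw":0.8},
    {"tx":0.0095,"ty":0.0081,"tz":0,"ax":0,"ay":0,"az":0,"claw":0.8},
    {"tx":0.0076,"ty":0.01,"tz":0,"ax":0,"ay":0,"az":0,"claw":0.8},
    {"tx":0.0054,"ty":0.0113,"tz":0,"ax":0,"ay":0,"az":0,"claw":0.8},
    {"tx":0.0029,"ty":0.0122,"tz":0,"ax":0,"ay":0,"az":0,"claw":0.8},
    {"tx":0.0003,"ty":0.0125,"tz":0,"ax":0,"ay":0,"az":0,"claw":0.8},
    {"tx":-0.0023,"ty":0.0123,"tz":0,"ax":0,"ay":0,"az":0,"claw":0.8},
    {"tx":0,"ty":0,"tz":0,"ax":0,"ay":0,"az":0,"claw":0.8}
  ]
}}

```text
clock: 12.35
tcp_pos: [0.614, 0.0628, 0.259]
orientation: [3.138, -0.008, -0.003]
contact_force: [1.8, -0.2, 4.8]
grip_width: 0.0261
gripper_force: 24.9
```

```bash
python3 arc.py .5582 .085 12 9
```

```text
rad 0.06 ang -21.7 z 0.259 F [ 1.8 -0.2  4.8] tilt [-0.002 -0.003 -1.   ] xdir [ 1.    -0.005] j [-0.01  0.56 -0.26  1.8   0.19  0.8  -1.94]
-0.0058 0.0111
-0.0080 0.0097
-0.0098 0.0078
-0.0112 0.0056
-0.0121 0.0032
-0.0125 0.0006
-0.0124 -0.0020
-0.0117 -0.0046
-0.0105 -0.0069
```

Emit:
{"api": "arm_command", "payload": {
  "plan": [
    {"tx":-0.0058,"ty":0.0111,"tz":0,"ax":0,"ay":0,"az":0,"claw":0.8},
    {"tx":-0.008,"ty":0.0097,"tz":0,"ax":0,"ay":0,"az":0,"claw":0.8},
    {"tx":-0.0098,"ty":0.0078,"tz":0,"ax":0,"ay":0,"az":0,"claw":0.8},
    {"tx":-0.0112,"ty":0.0056,"tz":0,"ax":0,"ay":0,"az":0,"claw":0.8},
    {"tx":-0.0121,"ty":0.0032,"tz":0,"ax":0,"ay":0,"az":0,"claw":0.8},
    {"tx":-0.0125,"ty":0.0006,"tz":0,"ax":0,"ay":0,"az":0,"claw":0.8},
    {"tx":-0.0124,"ty":-0.002,"tz":0,"ax":0,"ay":0,"az":0,"claw":0.8},
    {"tx":-0.0117,"ty":-0.0046,"tz":0,"ax":0,"ay":0,"az":0,"claw":0.8},
    {"tx":-0.0105,"ty":-0.0069,"tz":0,"ax":0,"ay":0,"az":0,"claw":0.8},
    {"tx":0,"ty":0,"tz":0,"ax":0,"ay":0,"az":0,"claw":0.8}
  ]
}}

```text
clock: 13.18
tcp_pos: [0.5175, 0.0419, 0.2591]
orientation: [3.139, -0.001, -0.007]
contact_force: [-2.8, -2.8, 9.6]
grip_width: 0.0261
gripper_force: 25.5
```

```bash
python3 arc.py .5582 .085 12 9
```

```text
rad 0.0593 ang -133.3 z 0.2591 F [-2.8 -2.8  9.6] tilt [-0.005 -0.003 -1.   ] xdir [ 1.    -0.001] j [ 0.02  0.44 -0.28  2.03  0.18  0.7  -1.94]
-0.0087 -0.0090
-0.0060 -0.0110
-0.0036 -0.0120
-0.0010 -0.0125
0.0016 -0.0124
0.0041 -0.0118
0.0065 -0.0107
0.0086 -0.0091
0.0103 -0.0071
```

Emit:
{"api": "arm_command", "payload": {
  "plan": [
    {"tx":-0.0087,"ty":-0.009,"tz":0,"ax":0,"ay":0,"az":0,"claw":0.8},
    {"tx":-0.006,"ty":-0.011,"tz":0,"ax":0,"ay":0,"az":0,"claw":0.8},
    {"tx":-0.0036,"ty":-0.012,"tz":0,"ax":0,"ay":0,"az":0,"claw":0.8},
    {"tx":-0.001,"ty":-0.0125,"tz":0,"ax":0,"ay":0,"az":0,"claw":0.8},
    {"tx":0.0016,"ty":-0.0124,"tz":0,"ax":0,"ay":0,"az":0,"claw":0.8},
    {"tx":0.0041,"ty":-0.0118,"tz":0,"ax":0,"ay":0,"az":0,"claw":0.8},
    {"tx":0.0065,"ty":-0.0107,"tz":0,"ax":0,"ay":0,"az":0,"claw":0.8},
    {"tx":0.0086,"ty":-0.0091,"tz":0,"ax":0,"ay":0,"az":0,"claw":0.8},
    {"tx":0.0103,"ty":-0.0071,"tz":0,"ax":0,"ay":0,"az":0,"claw":0.8},
    {"tx":0,"ty":0,"tz":0,"ax":0,"ay":0,"az":0,"claw":0.8}
  ]
}}

```text
clock: 14.02
tcp_pos: [0.5324, 0.1394, 0.2592]
orientation: [3.141, 0.002, -0.002]
contact_force: [-0.8, 4.3, 5.6]
grip_width: 0.0264
gripper_force: 25.2
```

```bash
python3 arc.py .5582 .085 12 9
```

```text
rad 0.0602 ang 115.4 z 0.2592 F [-0.8  4.3  5.6] tilt [-0.001 -0.    -1.   ] xdir [1.    0.001] j [-0.14  0.48 -0.29  1.96  0.2   0.73 -2.11]
0.0119 -0.0040
0.0124 -0.0016
0.0125 0.0010
0.0120 0.0036
0.0110 0.0060
0.0095 0.0082
0.0076 0.0100
0.0054 0.0113
0.0029 0.0122
```

Emit:
{"api": "arm_command", "payload": {
  "plan": [
    {"tx":0.0119,"ty":-0.004,"tz":0,"ax":0,"ay":0,"az":0,"claw":0.8},
    {"tx":0.0124,"ty":-0.0016,"tz":0,"ax":0,"ay":0,"az":0,"claw":0.8},
    {"tx":0.0125,"ty":0.001,"tz":0,"ax":0,"ay":0,"az":0,"claw":0.8},
    {"tx":0.012,"ty":0.0036,"tz":0,"ax":0,"ay":0,"az":0,"claw":0.8},
    {"tx":0.011,"ty":0.006,"tz":0,"ax":0,"ay":0,"az":0,"claw":0.8},
    {"tx":0.0095,"ty":0.0082,"tz":0,"ax":0,"ay":0,"az":0,"claw":0.8},
    {"tx":0.0076,"ty":0.01,"tz":0,"ax":0,"ay":0,"az":0,"claw":0.8},
    {"tx":0.0054,"ty":0.0113,"tz":0,"ax":0,"ay":0,"az":0,"claw":0.8},
    {"tx":0.0029,"ty":0.0122,"tz":0,"ax":0,"ay":0,"az":0,"claw":0.8},
    {"tx":0,"ty":0,"tz":0,"ax":0,"ay":0,"az":0,"claw":0.8}
  ]
}}

```text
clock: 14.85
tcp_pos: [0.6182, 0.0873, 0.2591]
orientation: [3.138, -0.008, -0.0]
contact_force: [2.3, 0.9, 4.6]
grip_width: 0.0264
gripper_force: 25.0
```

```bash
python3 arc.py .5582 .085 9 6; python3 -c "
from h import *
n='side';r.grab_frame(n)
for t in('crank_grip','cutter_top','lock_grip'): print(t,[(round(e['confidence'],2),world(n,e['location']).round(4)) for e in r.tip_of(t,n)])
"
```

```text
rad 0.06 ang 2.2 z 0.2591 F [2.3 0.9 4.6] tilt [-0.    -0.003 -1.   ] xdir [ 1.    -0.005] j [-0.05  0.57 -0.26  1.78  0.2   0.81 -1.98]
-0.0004 0.0094
-0.0018 0.0092
-0.0032 0.0088
-0.0046 0.0082
-0.0058 0.0074
-0.0069 0.0064
crank_grip [(0.94, array([0.6265, 0.0916, 0.0977])), (0.75, array([0.4757, 0.3045, 0.0713])), (0.69, array([0.3162, 0.094 , 0.0729]))]
cutter_top [(0.45, array([ 0.5569, -0.0257,  0.0335]))]
lock_grip [(0.8, array([ 0.5868, -0.1455,  0.0574]))]
```

Emit:
{"api": "arm_command", "payload": {
  "plan": [
    {"tx":-0.0004,"ty":0.0094,"tz":0,"ax":0,"ay":0,"az":0,"claw":0.8},
    {"tx":-0.0018,"ty":0.0092,"tz":0,"ax":0,"ay":0,"az":0,"claw":0.8},
    {"tx":-0.0032,"ty":0.0088,"tz":0,"ax":0,"ay":0,"az":0,"claw":0.8},
    {"tx":-0.0046,"ty":0.0082,"tz":0,"ax":0,"ay":0,"az":0,"claw":0.8},
    {"tx":-0.0058,"ty":0.0074,"tz":0,"ax":0,"ay":0,"az":0,"claw":0.8},
    {"tx":-0.0069,"ty":0.0064,"tz":0,"ax":0,"ay":0,"az":0,"claw":0.8},
    {"tx":0,"ty":0,"tz":0,"ax":0,"ay":0,"az":0,"claw":0.8},
    {"tx":0,"ty":0,"tz":0,"ax":0,"ay":0,"az":0,"claw":0.8},
    {"tx":0,"ty":0,"tz":0,"ax":0,"ay":0,"az":0,"claw":0.8},
    {"tx":0,"ty":0,"tz":0,"ax":0,"ay":0,"az":0,"claw":0.8}
  ]
}}

```text
clock: 15.88
tcp_pos: [0.5955, 0.0398, 0.2596]
orientation: [3.138, -0.003, 0.002]
contact_force: [4.3, -5.8, 4.8]
grip_width: 0.0263
gripper_force: 25.1
```

```bash
python3 arc.py .5582 .085 9 1; python3 -c "
from h import *
for n in('side','top','side'):
  r.grab_frame(n)
  for t in('crank_grip','cutter_top'): print(t,[(round(e['confidence'],2),world(n,e['location']).round(4)) for e in r.tip_of(t,n)])
"
```

```text
rad 0.0586 ang -50.5 z 0.2596 F [ 4.3 -5.8  4.8] tilt [ 0.002 -0.003 -1.   ] xdir [ 1.    -0.002] j [ 0.03  0.53 -0.26  1.85  0.2   0.78 -1.91]
-0.0068 0.0065
crank_grip [(0.8, array([0.6033, 0.044 , 0.0977])), (0.62, array([0.3157, 0.0922, 0.0711])), (0.58, array([0.4749, 0.3053, 0.0724]))]
cutter_top [(0.55, array([ 0.5553, -0.0252,  0.0348]))]
crank_grip [(0.9, array([0.5953, 0.0397, 0.0976])), (0.77, array([0.4788, 0.3048, 0.0691])), (0.71, array([0.3124, 0.0946, 0.0708]))]
cutter_top [(0.6, array([ 0.5596, -0.0238,  0.0366]))]
crank_grip [(0.74, array([0.3154, 0.094 , 0.0721])), (0.65, array([0.5997, 0.044 , 0.0966])), (0.63, array([0.4744, 0.301 , 0.071 ]))]
cutter_top [(0.55, array([ 0.5574, -0.0267,  0.0331]))]
```

The hand has come three turns back to its starting point, and the cutter measures about 35 mm. Next I release and lift straight up.

Emit:
{"api": "arm_command", "payload": {
  "plan": [
    {"tx":0,"ty":0,"tz":0,"ax":0,"ay":0,"az":0,"claw":0.6},
    {"tx":0,"ty":0,"tz":0,"ax":0,"ay":0,"az":0,"claw":0.5},
    {"tx":0,"ty":0,"tz":0,"ax":0,"ay":0,"az":0,"claw":0.3},
    {"tx":0,"ty":0,"tz":0,"ax":0,"ay":0,"az":0,"claw":0.1},
    {"tx":0,"ty":0,"tz":0,"ax":0,"ay":0,"az":0,"claw":0},
    {"tx":0,"ty":0,"tz":0,"ax":0,"ay":0,"az":0,"claw":0},
    {"tx":0,"ty":0,"tz":0,"ax":0,"ay":0,"az":0,"claw":0},
    {"tx":0,"ty":0,"tz":0,"ax":0,"ay":0,"az":0,"claw":0},
    {"tx":0,"ty":0,"tz":0,"ax":0,"ay":0,"az":0,"claw":0},
    {"tx":0,"ty":0,"tz":0,"ax":0,"ay":0,"az":0,"claw":0}
  ]
}}

```text
clock: 17.17
tcp_pos: [0.595, 0.0428, 0.2592]
orientation: [3.142, -0.0, 0.0]
contact_force: [1.2, 0.5, 0.5]
grip_width: 0.0852
gripper_force: 0.0
```

```bash
python3 -c "
from h import *
o=r.get_obs();print(o['tcp_pos'],o['contact_force'],o['grip_width'])
save('side','rel.png',(160,80,360,280),3)
for t in('crank_grip',): print(t,[(round(e['confidence'],2),world('side',e['location']).round(4)) for e in r.tip_of(t,'side')])
"
```

```text
[0.59497905 0.042751   0.25922908] [1.17931134 0.48483147 0.46541785] 0.08519542479909095
crank_grip [(0.81, array([0.3172, 0.0952, 0.0712])), (0.71, array([0.6034, 0.0411, 0.0977])), (0.67, array([0.4731, 0.3047, 0.0718]))]
```

View pics/rel.png

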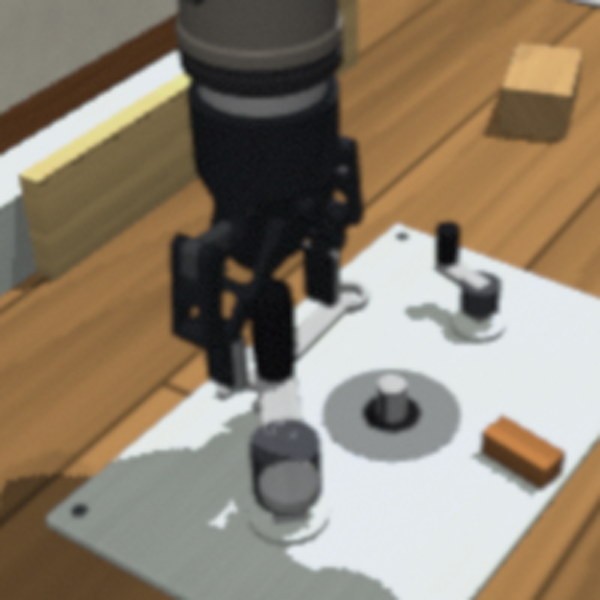

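The fingers are open and clear of the sleeve at crop (273,330). The cutter now stands up at (393,385), and the crank is still seated. Lifting.

Emit:
{"api": "arm_command", "payload": {
  "plan": [
    {"tx":0,"ty":0,"tz":-0.01,"ax":0,"ay":0,"az":0,"claw":0},
    {"tx":0,"ty":0,"tz":-0.015,"ax":0,"ay":0,"az":0,"claw":0},
    {"tx":0,"ty":0,"tz":-0.02,"ax":0,"ay":0,"az":0,"claw":0},
    {"tx":0,"ty":0,"tz":-0.02,"ax":0,"ay":0,"az":0,"claw":0},
    {"tx":0,"ty":0,"tz":-0.03,"ax":0,"ay":0,"az":0,"claw":0},
    {"tx":0,"ty":0,"tz":-0.03,"ax":0,"ay":0,"az":0,"claw":0},
    {"tx":0,"ty":0,"tz":-0.03,"ax":0,"ay":0,"az":0,"claw":0},
    {"tx":0,"ty":0,"tz":0,"ax":0,"ay":0,"az":0,"claw":0},
    {"tx":0,"ty":0,"tz":0,"ax":0,"ay":0,"az":0,"claw":0},
    {"tx":0,"ty":0,"tz":0,"ax":0,"ay":0,"az":0,"claw":0}
  ]
}}

```text
clock: 18.1
tcp_pos: [0.5946, 0.0427, 0.4144]
orientation: [3.141, -0.0, 0.0]
contact_force: [-0.3, 0.5, 0.1]
grip_width: 0.0848
gripper_force: 0.0
```

```bash
python3 -c "
from h import *
for k in range(2):
 for n in('side','top'):
  r.grab_frame(n)
  for t in('crank_grip','cutter_top','lock_grip'): print(n,t,[(round(e['confidence'],2),world(n,e['location']).round(4)) for e in r.tip_of(t,n) if world(n,e['location'])[0]>.5])
"
```

```text
side crank_grip [(0.58, array([0.6037, 0.0416, 0.0972]))]
side cutter_top [(0.59, array([ 0.5576, -0.025 ,  0.0373]))]
side lock_grip [(0.69, array([ 0.5868, -0.146 ,  0.062 ]))]
top crank_grip [(0.72, array([0.5962, 0.037 , 0.0988]))]
top cutter_top [(0.49, array([ 0.5586, -0.0248,  0.0336]))]
top lock_grip []
side crank_grip [(0.7, array([0.5995, 0.0419, 0.0962]))]
side cutter_top [(0.48, array([ 0.5587, -0.0228,  0.0354]))]
side lock_grip [(0.87, array([ 0.5866, -0.1491,  0.0593]))]
top crank_grip [(0.85, array([0.5975, 0.0389, 0.1013]))]
top cutter_top [(0.53, array([ 0.5581, -0.0251,  0.0348]))]
top lock_grip []
```

```bash
python3 -c "
from bench import r
print(r.hand_in())"
```

```text
the job is handed in; nothing more can be done
None
```

I wound the longer crank three full turns clockwise, let go, left it seated on its shaft, and handed the job in; no verdict came back. The cutter top last measured about 35 mm above the bench, and the locking crank had not moved measurably.

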